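# Aim the kibble feeder at the dog bowl

### The arm

A 7-joint arm with a two-finger parallel gripper is mounted at the origin on the work surface. World frame = base frame: x ahead of the robot, y to its left, z up, the work surface at z = 0. Lengths are in m, angles in rad, forces in N, time in s.
With the tool pointing down it reaches from about 0.4 to 0.925 m from the base axis. Payload 5.6 kg.
Tool frame: the origin (TCP) lies at the very end of the fingers, on their centre line; the grasp point (between the pads) lies 19 mm behind it; z points along the fingers, y is the direction in which the jaws open and shut (so a half turn about z gives the same grasp; the last joint's range is limited). The gripper opens to 85 mm and grips with 20 to 120 N. Pads are 22 mm wide; open, the fingers measure 114 mm over their backs; the gripper's body (76 mm by 85 mm) begins 54 mm behind the grasp point. The pads swing forward as they close: fully open they stand 13 mm farther back than shut.
Start: joints at [-1.331, 0.468, -0.012, 1.603, 0.006, 1.071, -0.056], TCP at [0.181, 0.624, 0.231] pointing down, gripper open.
Joint ranges: [-2.53, 2.53], [-0.31, 2.02], [-1.57, 1.55], [0.28, 2.44], [-1.29, 4.43], [0.15, 1.84], [-2.92, 2.92]. Speed limits (rad/s): [2.57, 2.57, 3.14, 3.14, 3.14, 3.14, 3.14].

### API

Orientations are given as a rotation vector (axis times angle).
In Python, from cell import robot gives the robot as it stands. The module is installed in compiled form; this text tells all that it offers.
- The arm moves only by the tool play_rows, never from a script. Its argument "steps" is text: rows parted by semicolons, each of 7 numbers parted by spaces: the shift along the tool's x, y, z in m, then the turn, a rotation vector about the tool's x, y, z in degrees, then the opening, from 0 (shut) to 1 (fully open). In form: tx ty tz ax ay az fingers; .... A call has exactly 8 rows; each row is the pose to reach, as a shift and turn from the pose commanded when the call began, along the tool's axes at that moment; what a row does not reach only later rows make up. A row lasts 1/12 s, in which the tool goes at most 41.7 mm and 7.16 degrees, less where a joint would pass 70% of its speed; a pose out of reach is approached as far as the arm can. A call with a gripper value outside its range is refused whole. The fingers move at their own pace and stop on an object; "grip_force" is the grip in N (left out, the last holds). Time passes only in rows, so rows that repeat a pose let the fingers close, or fill a call up. It gives the time, the measured TCP pose, the force and the opening at its end, in the units of the state.
- robot.read_state(): the state, without advancing time (a new reading comes with each control period).
- robot.camera(name): name is "scene" or "side" or "wrist"; returns a dict with "frame" (400x640x3 uint8, blue, green, red), "mtx" (3x3 intrinsics, pixels), "R" (3x3) and "t" (3): a world point X has camera coordinates R X + t; the wrist camera has in their place "mount" (4x4, takes a point from camera to tool coordinates, whose origin is the TCP and whose axes are the flange's). Camera axes: x right, y down, z forward; pixel columns grow to the right and rows downward; lengths in m; the calibration is good to about 2 mm. The wrist camera is an equidistant fisheye: a pixel r from the principal point sees the ray r / f radians off the axis. A picture is of the moment at which its call begins: read the wrist's pose just before it. There is no depth.
- robot.close_job(): hands the job in, once; it reports no verdict.
The state is a dict: "clock": time; "q": joint angles; "joint_velocities": joint speeds; "effort": joint torques, N m; "tcp_pos": TCP position; "tcp_rot": TCP orientation; "force": force on the tool from outside, world axes, zero at the start; "ft_torque": the same for the moment, N m; "finger_gap": finger opening in m.
Only numpy, scipy, OpenCV 4.12 (cv2) and the standard library are available. Lean on these libraries where they do the work, as an engineer would, in place of code of your own. Each camera call takes 0.05 s, during which the arm holds its last target.

### The job

Before you fill the kibble feeder on the boot tray, screw its hopper round on the threaded foot until the chute points straight at the middle of the steel dog bowl (not at the mug), then let go. Leave the bowl standing where it is.

Things in the scene. Friction and masses are not known exactly. Their poses are not given: they have to be found in the camera images.
- hopper (a joint): Rotation of the hopper on its foot, rad, growing anticlockwise seen from above. Plain thread about a vertical axis: it turns either way with a light even friction (about 0.1 N m), stays where it is left, and rises or sinks less than 1 mm per radian. Its stops at -2.6 and +2.6 are never needed: starts lie within 0.35 of 0 and the turn needed is 0.5 to 1.5 rad, to the left or to the right, so one grasp does it.
- hopper_grip (a point): Centre of the black bar grip on top of the hopper, on the hopper's screw axis, about 229 mm above the bench. The bar is 70 mm long (along this point's x, the same way the chute points), 20 mm thick (along y) and 42 mm tall; it stands from 205 to 247 mm above the bench, on a flat round grey lid of 132 mm diameter. The white hopper beneath is 124 mm in diameter. The black foot is fixed. z is up.
- chute_mouth (a point): Middle of the open lower end of the white chute, a 56 mm wide trough that sticks out of the hopper's side near its bottom; 122 mm from the screw axis, about 87 mm above the bench. Turns with the hopper; its x points straight out along the chute's heading, z up.
- bowl: Stainless steel dog bowl, round, open, 130 mm across the rim and 50 mm high, loose on the tray; the origin is the centre of its underside. Its centre is 150 to 190 mm from the screw axis; the chute's end passes over its rim with room to spare. The only other vessel near the chute is a white mug, 80 mm across with a handle; mug and bowl change places from start to start.
Not all that is in view belongs to the job. Leave any turquoise look-alike of the bowl alone.

How it is judged:
At the end, for the whole second after the job is handed in: The chute's heading passes within 35 mm of the centre of the dog bowl (about 11 degrees), the bowl lying ahead of the mouth; the hopper is at rest, and the bowl stands upright within 20 mm of where it started (y of bowl in the frame of chute_mouth between -0.035 and 0.035 m and x of bowl in the frame of chute_mouth above 0 m and velocity of joint hopper between -0.05 and 0.05 rad/s and distance of bowl from where it was at the start of the episode below 0.02 m and angle between bowl's own z axis and vertical below 0.1 rad); the robot touches nothing.
It fails at once if the dog bowl is shoved more than 20 mm (distance of bowl from where it was at the start of the episode above 0.02 m).
It also fails if it takes over 29 s, if anything falls off the work surface, if the arm or the gripper's body presses on something with over 40 N, if the wrist force passes 120 N, or if a joint passes its speed limit or range.

## Working session

There is one attempt and no reset: what is moved stays moved. The work goes in short steps, Python scripts to look and compute and a tool call to move; the robot and the scene stay as the last step left them, time stands still between calls to the robot, and variables do not carry over. Pictures are saved under pics/ and viewed, and the job is handed in when it is done.

Besides the shell and the picture viewer there is one more tool, called as a command line: name --argument value ..., lists and objects as JSON in quotes. play_rows: Moves the arm, as the interface text tells. Its arguments: {"type":"object","properties":{"steps":{"type":"string"},"grip_force":{"type":"number"}},"required":["steps"]}

```bash
mkdir -p pics; python3 - <<'E'
from cell import robot
import cv2,pickle
s=robot.read_state();print(s)
d={}
for n in("scene","side","wrist"):
    c=robot.camera(n);d[n]=c;cv2.imwrite(f"pics/{n}0.png",c["frame"]);print(n,{k:v for k,v in c.items() if k!="frame"})
pickle.dump((s,d),open("d0.pkl","wb"))
E
```

```text
{'clock': 0.0, 'q': array([-1.33098391,  0.4683642 , -0.0116022 ,  1.60364096,  0.00601612,
        1.07141722, -0.05629892]), 'joint_velocities': array([ 4.26212861e-04,  1.96810478e-03, -7.62583784e-04, -1.07004829e-03,
       -7.62690147e-04, -1.68884661e-03,  2.58081196e-05]), 'effort': array([ 2.72401458e-04, -5.32378507e+01,  2.17902433e-02, -2.51309806e+01,
        1.14820260e-02,  7.72463711e-03,  2.72944547e-06]), 'tcp_pos': array([0.18129916, 0.62360936, 0.23033959]), 'tcp_rot': array([-4.42831953e-01, -3.11010934e+00,  2.81461826e-03]), 'force': array([ 0.99515159,  0.15030223, -0.01656423]), 'ft_torque': array([ 0.0116653 , -0.02382008,  0.04655856]), 'finger_gap': 0.0850180644562285}
scene {'mtx': array([[407.70556723,   0.        , 323.53366686],
       [  0.        , 407.70556723, 200.79493078],
       [  0.        ,   0.        ,   1.        ]]), 'R': array([[ 0.89076232,  0.45408567,  0.01867319],
       [ 0.31288214, -0.58293249, -0.74986297],
       [-0.32961682,  0.67379219, -0.6613296 ]]), 't': array([-0.413879  , -0.05946848,  1.51813404])}
side {'mtx': array([[
[... 167 characters left out ...]
1707, -0.21513106,  0.01153443],
       [-0.17430958,  0.75748901, -0.62914749],
       [ 0.12661196, -0.61638383, -0.77720035]]), 't': array([0.45324888, 0.19230732, 1.06913004])}
wrist {'mtx': array([[309.70691629,   0.        , 322.78987643],
       [  0.        , 309.70691629, 192.95172271],
       [  0.        ,   0.        ,   1.        ]]), 'mount': array([[-1.37789389e-04, -9.45661691e-01, -3.25152190e-01,
         8.38931512e-02],
       [ 9.99999276e-01, -5.18907630e-04,  1.08540489e-03,
        -8.88390163e-04],
       [-1.19514977e-03, -3.25151806e-01,  9.45661078e-01,
        -1.43117479e-01],
       [ 0.00000000e+00,  0.00000000e+00,  0.00000000e+00,
         1.00000000e+00]])}
```

View pics/scene0.png

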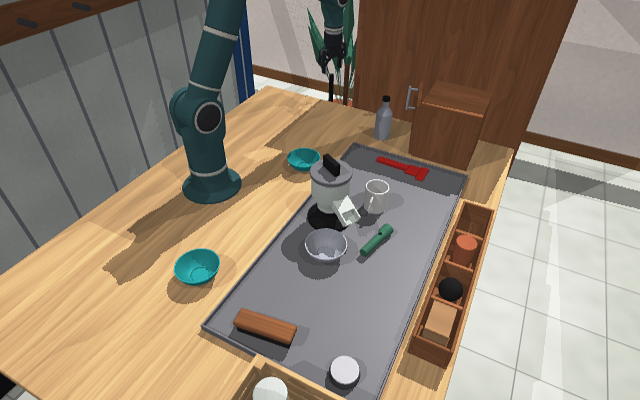

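View pics/side0.png

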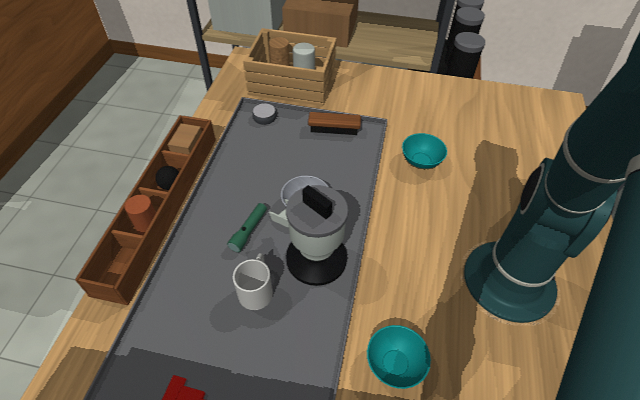

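View pics/wrist0.png

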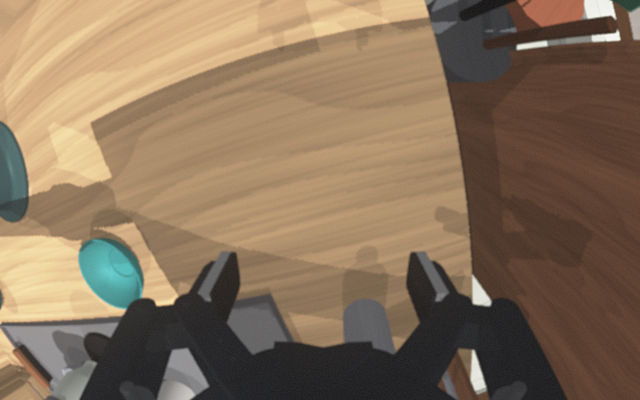

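```bash
python3 - <<'E'
import cv2
a=cv2.imread("pics/scene0.png")[140:275,280:410];b=cv2.imread("pics/side0.png")[165:315,220:370]
cv2.imwrite("pics/za.png",cv2.resize(a,None,fx=4.4,fy=4.4,interpolation=cv2.INTER_CUBIC))
cv2.imwrite("pics/zb.png",cv2.resize(b,None,fx=4,fy=4,interpolation=cv2.INTER_CUBIC))
E
```

```text
(no output)
```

View pics/za.png

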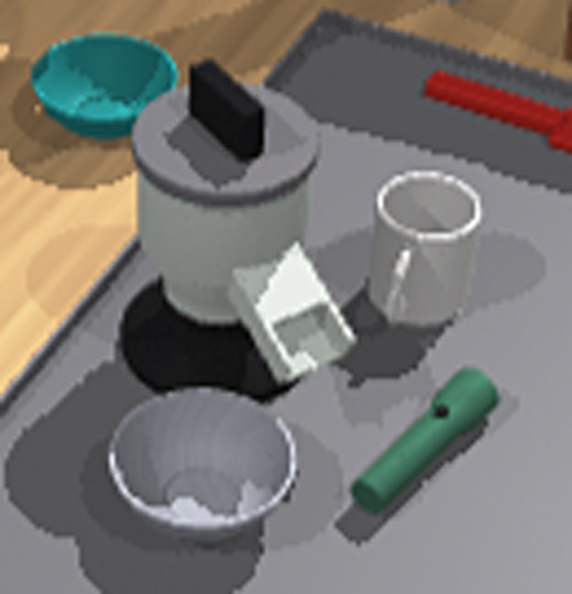

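View pics/zb.png

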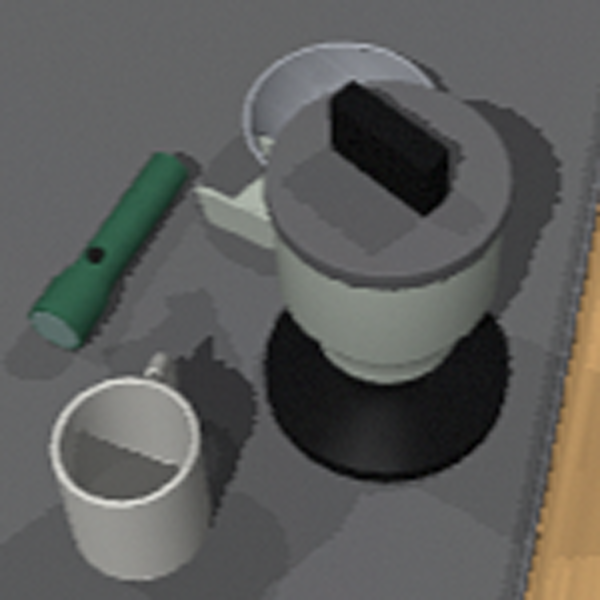

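```bash
cat > h.py <<'E'
import numpy as np,cv2,pickle
s,d=pickle.load(open("d0.pkl","rb"))
def bp(n,uv,z):
    c=d[n];r=c["R"].T@np.linalg.inv(c["mtx"])@np.array([*uv,1.]);o=-c["R"].T@c["t"]
    return (o+r*(z-o[2])/r[2])
def pr(n,X):
    c=d[n];x=(c["R"]@np.atleast_2d(X).T).T+c["t"];p=(c["mtx"]@x.T).T;return p[:,:2]/p[:,2:]
za=lambda u,v:(280+u/4.4-.4,140+v/4.4-.4)
zb=lambda u,v:(220+u/4-.4,165+v/4-.4)
E
python3 - <<'E'
from h import *
for p in[(190,68),(208,60),(265,105),(247,112)]:print("bar sc",bp("scene",za(*p),.247))
for p in[(332,90),(352,82),(447,155),(426,165)]:print("bar sd",bp("side",zb(*p),.247))
print("lid sc",bp("scene",za(131,141),.205),bp("scene",za(320,141),.205), bp("scene",za(226,141),.205))
print("lid sd",bp("side",zb(388,180),.205))
print("bowl sc",[bp("scene",za(*p),.055) for p in[(109,460),(296,460),(203,460),(203,390),(203,530)]])
print("bowl sd top",[bp("side",zb(*p),.055) for p in[(340,43),(244,105)]])
print("mouth sc",[bp("scene",za(*p),.087) for p in[(290,382),(354,340)]])
E
```

```text
bar sc [0.4306288  0.05148421 0.247     ]
bar sc [0.437283   0.06613629 0.247     ]
bar sc [0.49512607 0.03710031 0.247     ]
bar sc [0.48784079 0.02408907 0.247     ]
bar sd [0.49471304 0.03121495 0.247     ]
bar sd [0.48592693 0.0235956  0.247     ]
bar sd [0.42842598 0.05990384 0.247     ]
bar sd [0.43737287 0.06849777 0.247     ]
lid sc [0.4079716  0.00690099 0.205     ] [0.52436338 0.06987139 0.205     ] [0.46638115 0.03850179 0.205     ]
lid sd [0.46055855 0.05021371 0.205     ]
bowl sc [array([ 0.47188713, -0.14372692,  0.055     ]), array([ 0.58524717, -0.08347211,  0.055     ]), array([ 0.52879581, -0.11347798,  0.055     ]), array([ 0.4983938 , -0.05323738,  0.055     ]), array([ 0.55688789, -0.16914154,  0.055     ])]
bowl sd top [array([ 0.5415974 , -0.16940715,  0.055     ]), array([ 0.58977806, -0.10244144,  0.055     ])]
mouth sc [array([ 0.56180264, -0.04651582,  0.087     ]), array([0.58441358, 0.01336171, 0.087     ])]
```

```bash
python3 - <<'E'
from h import *
A=np.array([.462,.045]);B=np.array([.528,-.112]);th=np.radians(-27)
t=np.linspace(0,2*np.pi,80)
circ=lambda c,r,z:np.c_[c[0]+r*np.cos(t),c[1]+r*np.sin(t),0*t+z]
R=np.array([[np.cos(th),-np.sin(th)],[np.sin(th),np.cos(th)]])
def rect(z):
    return np.c_[np.array([[.035,.01],[-.035,.01],[-.035,-.01],[.035,-.01]])@R.T+A,[z]*4]
for n,(x,y) in{"scene":(280,140),"side":(220,165)}.items():
    im=cv2.resize(d[n]["frame"][y:y+150,x:x+150],None,fx=4,fy=4,interpolation=cv2.INTER_CUBIC)
    for P,col in[(circ(A,.066,.205),(0,0,255)),(circ(B,.065,.055),(0,255,255)),(rect(.247),(0,255,0)),(np.r_[[[*A,.09]],[[*(A+R@[.122,0]),.087]]],(255,0,0))]:
        p=((pr(n,P)-[x,y]+.4)*4).round().astype(np.int32);cv2.polylines(im,[p],True,col,1)
    cv2.imwrite(f"pics/ov_{n}.png",im)
E
```

```text
(no output)
```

View pics/ov_scene.png

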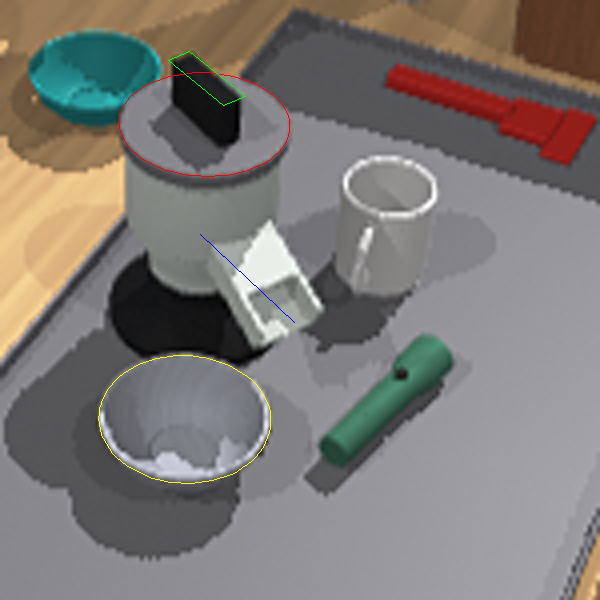

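View pics/ov_side.png

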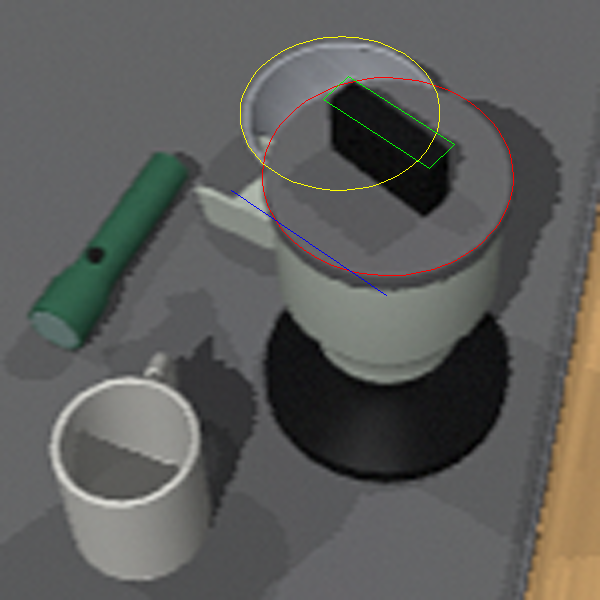

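play_rows --steps "0 0 -0.03 0 0 0 1; -0.01 -0.005 -0.06 0 0 0 1; -0.03 -0.015 -0.09 0 0 0 1; -0.055 -0.03 -0.1 0 0 0 1; -0.082 -0.05 -0.1 0 0 0 1; -0.11 -0.075 -0.1 0 0 0 1; -0.138 -0.1 -0.1 0 0 0 1; -0.165 -0.125 -0.1 0 0 0 1"

```text
clock: 0.82
tcp_pos: [0.3057, 0.4562, 0.3311]
tcp_rot: [-0.443, -3.11, 0.001]
force: [1.0, 1.2, 0.3]
finger_gap: 0.0851
```

play_rows --steps "-0.024 -0.029 0 0 0 1 1; -0.048 -0.058 0 0 0 3 1; -0.072 -0.087 0 0 0 5 1; -0.096 -0.118 0 0 0 7 1; -0.119 -0.149 0 0 0 9 1; -0.142 -0.18 0 0 0 11 1; -0.165 -0.212 0 0 0 13 1; -0.187 -0.244 0 0 0 13 1"

```text
clock: 1.48
tcp_pos: [0.4166, 0.1696, 0.3313]
tcp_rot: [0.794, 3.039, 0.001]
force: [1.2, 0.2, 0.6]
finger_gap: 0.0852
```

```bash
cat > go.py <<'E'
from cell import robot
import numpy as np,sys
from scipy.spatial.transform import Rotation as Ro
s=robot.read_state();R=Ro.from_rotvec(s["tcp_rot"]).as_matrix()
T=np.array([float(v) for v in sys.argv[1:4]])
print(s["clock"],s["tcp_pos"],s["q"].round(2),s["force"],"yheading",np.degrees(np.arctan2(R[1,1],R[0,1])),"tilt",R[2,2]);print("shift",R.T@(T-s["tcp_pos"]))
E
python3 go.py .463 .044 .33
```

```text
1.4833 [0.41663186 0.16957964 0.33130504] [-0.77  0.01  0.31  1.96 -0.    1.17  0.6 ] [1.19134556 0.24832117 0.62373128] yheading 60.70940458262843 tilt -0.9999999362312855
shift [-0.10187847 -0.08683957  0.00127221]
```

play_rows --steps "-0.025 -0.021 0 0 0 0 1; -0.05 -0.042 0 0 0 0 1; -0.075 -0.063 0 0 0 0 1; -0.095 -0.08 0 0 0 0 1; -0.102 -0.087 0 0 0 0 1; -0.102 -0.087 0 0 0 0 1; -0.102 -0.087 0 0 0 0 1; -0.102 -0.087 0 0 0 0 1"

```text
clock: 2.15
tcp_pos: [0.4625, 0.0476, 0.3311]
tcp_rot: [-0.788, -3.04, -0.0]
force: [0.0, 0.4, -0.5]
finger_gap: 0.0858
```

```bash
python3 go.py .463 .044 .213; python3 - <<'E'
from cell import robot
import cv2
c=robot.camera("wrist")["frame"];cv2.imwrite("pics/w1.png",c)
c=robot.camera("side")["frame"];cv2.imwrite("pics/s1.png",cv2.resize(c[100:330,180:420],None,fx=2.5,fy=2.5))
E
```

```text
2.15 [0.46252968 0.04763309 0.33109408] [-0.62  0.03  0.46  1.94 -0.02  1.18  0.91] [ 0.04726625  0.37113534 -0.49453201] yheading 60.9357069162329 tilt -0.9999997317367004
shift [-0.00226091 -0.00296371  0.11809207]
```

View pics/w1.png

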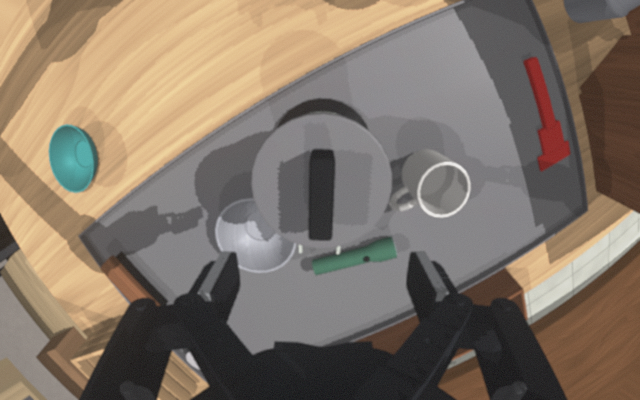

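View pics/s1.png

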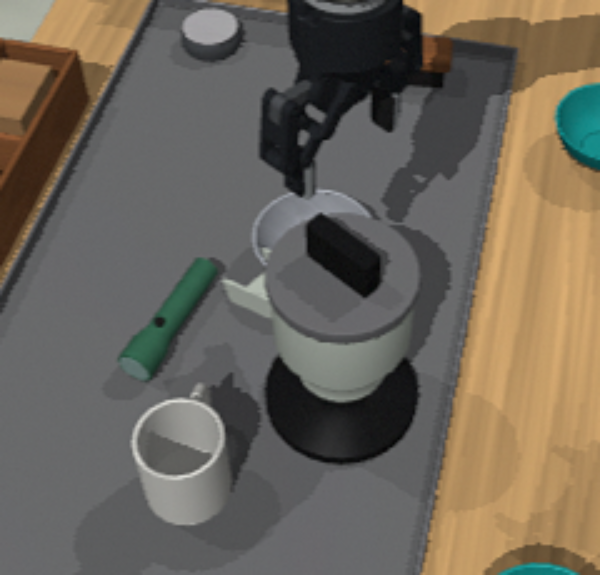

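play_rows --steps "-0.002 -0.003 0.02 0 0 0 1; -0.002 -0.003 0.04 0 0 0 1; -0.002 -0.003 0.06 0 0 0 1; -0.002 -0.003 0.08 0 0 0 1; -0.002 -0.003 0.1 0 0 0 1; -0.002 -0.003 0.11 0 0 0 1; -0.002 -0.003 0.117 0 0 0 1; -0.002 -0.003 0.117 0 0 0 1"

```text
clock: 2.92
tcp_pos: [0.4627, 0.0428, 0.2134]
tcp_rot: [-0.79, -3.039, 0.002]
force: [0.3, 0.3, 0.6]
finger_gap: 0.0856
```

play_rows --steps "0 0 0 0 0 0 0.5; 0 0 0 0 0 0 0.3; 0 0 0 0 0 0 0.2; 0 0 0 0 0 0 0.1; 0 0 0 0 0 0 0; 0 0 0 0 0 0 0; 0 0 0 0 0 0 0; 0 0 0 0 0 0 0" --grip_force 50

```text
clock: 3.58
tcp_pos: [0.4649, 0.0445, 0.2153]
tcp_rot: [0.789, 3.038, 0.006]
force: [3.1, 5.6, 0.5]
finger_gap: 0.0192
```

```bash
python3 go.py .463 .044 .213; python3 - <<'E'
from cell import robot
import cv2
c=robot.camera("wrist")["frame"];cv2.imwrite("pics/w2.png",c)
E
```

```text
3.5833 [0.46492865 0.04446617 0.2153064 ] [-0.58  0.17  0.46  2.08 -0.1   0.9   1.  ] [3.09987616 5.57867013 0.48212061] yheading 60.872014613800125 tilt -0.9999878667934115
shift [ 0.00146267 -0.00135626  0.00229731]
```

View pics/w2.png

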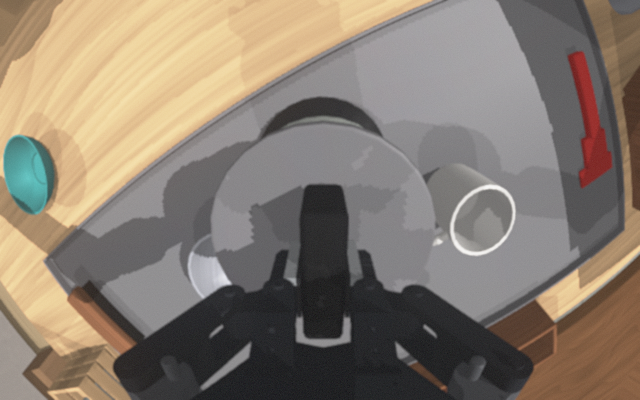

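play_rows --steps "0 0.002 0 0 0 3 0; 0 0.002 0 0 0 8 0; 0 0.002 0 0 0 13 0; 0 0.002 0 0 0 18 0; 0 0.002 0 0 0 23 0; 0 0.002 0 0 0 28 0; 0 0.002 0 0 0 32 0; 0 0.002 0 0 0 35 0"

```text
clock: 4.3
tcp_pos: [0.464, 0.0437, 0.2148]
tcp_rot: [-1.674, -2.658, 0.0]
force: [-2.9, -1.4, 4.1]
finger_gap: 0.0192
```

play_rows --steps "0 0 0 0 0 2 0; 0 0 0 0 0 4 0; 0 0 0 0 0 4 0; 0 0 0 0 0 4 0; 0 0 0 0 0 4 0; 0 0 0 0 0 4 0; 0 0 0 0 0 4 0; 0 0 0 0 0 4 0"

```text
clock: 4.97
tcp_pos: [0.4639, 0.0437, 0.2148]
tcp_rot: [-1.761, -2.601, 0.0]
force: [-4.9, -1.2, 5.9]
finger_gap: 0.0197
```

```bash
python3 go.py .463 .044 .213; python3 - <<'E'
from cell import robot
import cv2
for n,(x,y) in{"scene":(280,140),"side":(220,165)}.items():
    c=robot.camera(n)["frame"];cv2.imwrite(f"pics/{n}2.png",cv2.resize(c[y:y+150,x:x+150],None,fx=4,fy=4,interpolation=cv2.INTER_CUBIC))
E
```

```text
4.9667 [0.46394042 0.04365882 0.21477189] [-0.66  0.18  0.56  2.08 -0.12  0.91  0.34] [-4.86728989 -1.23291886  5.89452409] yheading 21.80138167857709 tilt -0.9999997488144143
shift [ 0.00066517 -0.00074554  0.0017726 ]
```

View pics/scene2.png

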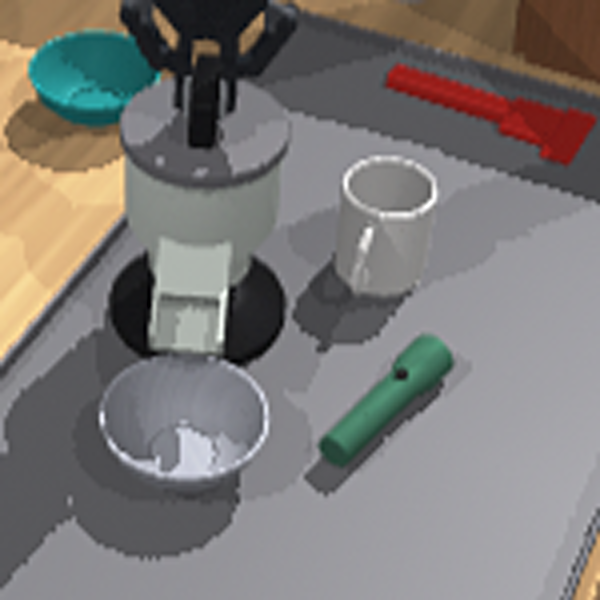

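View pics/side2.png

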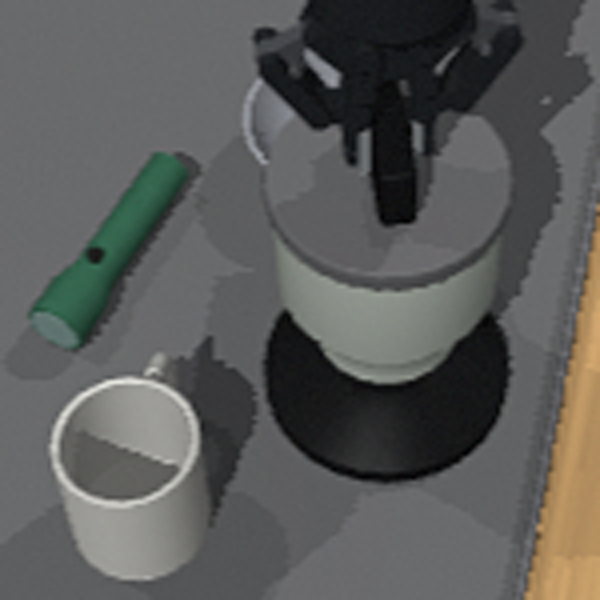

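play_rows --steps "0 0 0 0 0 0 0.2; 0 0 0 0 0 0 0.5; 0 0 0 0 0 0 0.8; 0 0 0 0 0 0 1; 0 0 0 0 0 0 1; 0 0 0 0 0 0 1; 0 0 0 0 0 0 1; 0 0 0 0 0 0 1"

```text
clock: 5.73
tcp_pos: [0.4643, 0.044, 0.2143]
tcp_rot: [1.761, 2.601, 0.0]
force: [-0.4, -0.4, -0.1]
finger_gap: 0.0855
```

play_rows --steps "0 0 -0.015 0 0 0 1; 0 0 -0.04 0 0 0 1; 0 0 -0.07 0 0 0 1; 0 0 -0.1 0 0 0 1; 0 0 -0.13 0 0 0 1; 0 0 -0.15 0 0 0 1; 0 0 -0.15 0 0 0 1; 0 0 -0.15 0 0 0 1"

```text
clock: 6.4
tcp_pos: [0.4647, 0.0441, 0.3651]
tcp_rot: [1.761, 2.601, 0.003]
force: [-0.2, 0.1, -0.1]
finger_gap: 0.0848
```

```bash
python3 - <<'E'
from cell import robot
from h import *
s=robot.read_state();print(s["clock"],s["tcp_pos"],s["force"],s["finger_gap"])
A=np.array([.464,.0437]);B=np.array([.527,-.109]);th=np.radians(-68)
t=np.linspace(0,2*np.pi,80)
circ=lambda c,r,z:np.c_[c[0]+r*np.cos(t),c[1]+r*np.sin(t),0*t+z]
R=np.array([[np.cos(th),-np.sin(th)],[np.sin(th),np.cos(th)]])
rect=np.c_[np.array([[.035,.01],[-.035,.01],[-.035,-.01],[.035,-.01]])@R.T+A,[.246]*4]
print("pred y of bowl",(R.T@(B-A)))
for n,(x,y) in{"scene":(280,140),"side":(220,165)}.items():
    f=robot.camera(n)["frame"]
    im=cv2.resize(f[y:y+150,x:x+150],None,fx=4,fy=4,interpolation=cv2.INTER_CUBIC)
    for P,col in[(circ(B,.065,.05),(0,255,255)),(rect,(0,255,0)),(np.r_[[[*A,.087]],[[*(A+R@[.122,0]),.087]]],(255,0,0))]:
        p=((pr(n,P)-[x,y]+.4)*4).round().astype(np.int32);cv2.polylines(im,[p],True,col,1)
    cv2.imwrite(f"pics/{n}3.png",im)
E
```

```text
6.4 [0.464667   0.04411216 0.36509258] [-0.16484569  0.05001475 -0.05002262] 0.084826783393688
pred y of bowl [0.16518119 0.00121016]
```

View pics/scene3.png

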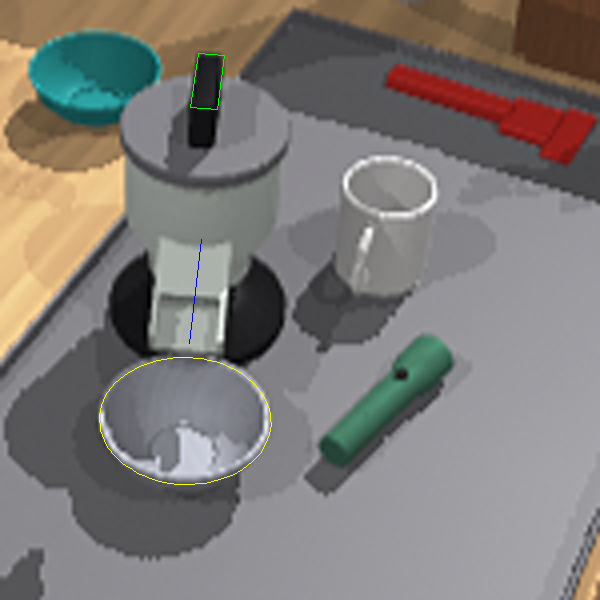

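View pics/side3.png

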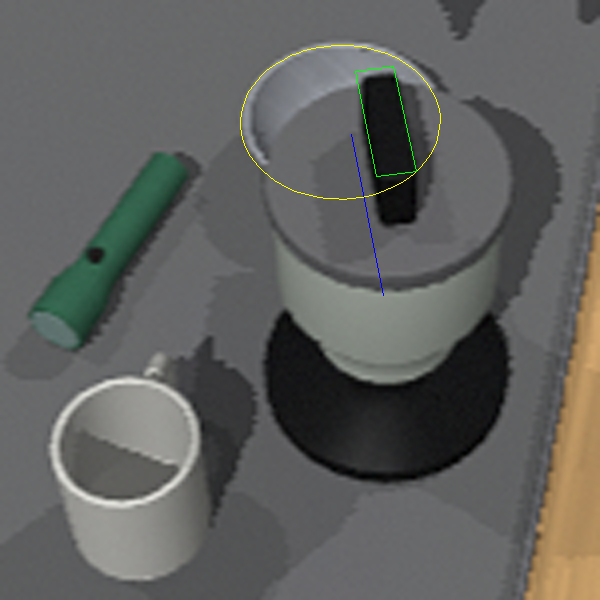

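The overlays match the final state. The chute's axis runs to the bowl centre (scene crop, about (186,420)), the bowl rim has not moved, and the gripper is clear at z 0.365. I'm handing the job in.

```bash
python3 -c "
from cell import robot
print(robot.close_job())"
```

```text
the job is handed in; nothing more can be done
None
```

The hopper's chute now points at the steel dog bowl, and I have handed the job in. I gripped the bar, turned the hopper about 39° clockwise seen from above, let go and raised the gripper about 15 cm clear.

**Aim:** in the last pictures the chute heads at about -68° in the world frame. By my measurement its line passes roughly 1 mm from the bowl's centre, against the allowed 35 mm. The bowl lies ahead of the mouth.

**Bowl:** its rim is in the same place in the scene view before and after, so it was not moved. The mug was not touched either.

**Robot:** the wrist force read about zero after release, and the clock stood at about 6.4 s before the last pictures, well under 29 s.

**Disagreement:** the side camera's overlay sat about 1–2 pixels off the image, a few millimetres, which is well inside the tolerance. Nothing else failed or disagreed.

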